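Hold the griddle's pilot valve open with the gas key

ROBOT

A 6-joint arm with a two-finger parallel gripper is mounted at the origin on the work surface. World frame = base frame: x ahead of the robot, y to its left, z up, the work surface at z = 0. Lengths are in m, angles in rad, forces in N, time in s.
With the tool pointing down it reaches from about 0.25 to 0.725 m from the base axis. Payload 4 kg.
Tool frame: the origin (TCP) lies at the very end of the fingers, on their centre line; the grasp point (between the pads) lies 19 mm behind it; z points along the fingers, y is the line along which they close (so a half turn about z gives the same grasp; the last joint's range is limited). The gripper opens to 85 mm and grips with 20 to 120 N. Pads are 22 mm wide; open, the fingers measure 114 mm over their backs; the gripper's body (76 mm by 85 mm) begins 54 mm behind the grasp point. The pads swing forward as they close: fully open they stand 13 mm farther back than shut.
Start: joints at [1.261, 0.241, 0.005, 1.335, 0, 1.571], TCP at [0.152, 0.476, 0.231] pointing down, gripper open.
Joint ranges: [-2.72, 2.72], [-1.05, 1.87], [-1.09, 1.28], [-1.99, 2.15], [-1.42, 1.44], [-3.14, 3.14]. Speed limits (rad/s): [2.79, 2.79, 3.14, 3.14, 3.14, 3.14].

INTERFACE

Orientations are given as a unit quaternion [x, y, z, w].
In Python, from workcell import bot, vision, workorder gives the robot as it stands.
- The arm moves only by the shell command python3 -m creep 'ROWS' [OPENING]. ROWS is JSON, a list of rows, each a list of 2 entries, a list of its own where there are three numbers: the shift along the tool's x, y, z in mm, then the turn, a rotation vector about the tool's x, y, z in rad. In form: [[[dx, dy, dz], [wx, wy, wz]], ...]. A call has 1 to 12 rows; each row shifts and turns the commanded pose from where the row before left it, along the tool's axes as they then stand; what a row does not reach is not made up. A row lasts 1/8 s, in which the tool goes at most 62.5 mm and 10.7 degrees, less where a joint would pass 70% of its speed; a pose out of reach is approached as far as the arm can. A call is refused whole if a number of a shift passes 62.5 or a number of a turn 0.188, either way. A call with a gripper value outside its range is refused whole. OPENING is the finger opening in mm, from 0 to 85.4, set as the call begins (- or left out, the last holds). The fingers move at their own pace and stop on an object; the grip force is fixed at half the most. Time passes only in rows, so rows that do not move let the fingers close. It gives the time, the measured TCP pose, the force, the opening and the grip force at its end, in the units of the state.
- bot.get_obs(): the state, without advancing time (a new reading comes with each control period).
- vision.camera(name): name is "scene" or "top"; returns a dict with "image" (420x560x3 uint8, blue, green, red), "z_map" (420x560 float32, m along the optical axis (not along the pixel's ray), 0 where there is no reading), "K" (3x3 intrinsics, pixels), "rvec" (rotation vector, rad) and "tvec" (3), from world to camera coordinates, as OpenCV has them. Camera axes: x right, y down, z forward; pixel columns grow to the right and rows downward; lengths in m; the calibration is good to about 2 mm. A picture is of the moment at which its call begins.
- workorder.job_done(): hands the job in; it is judged then, once.
Trained networks look in a picture, given as the dict that the camera call returned (one of the last four; its "shot" number tells which), for a name from the list of things; names that differ only in an ending like _2 or _b are one class to them, and where a whole thing is asked for, a point or a joint stands for the part that bears it (a point fixed in the world has none). Each returns a list of dicts, best first, with "score" (0 to 1); they miss things now and then, are a little off and sometimes report something else, mostly with a low value. They report only what shows in the picture. A call takes as long as a camera call.
- vision.spot_in(picture, query): "position" ([column, row] in pixels, amid what is visible of it).
- vision.place_of(picture, query): "position" ([column, row] in pixels: a listed point, or the origin of a listed thing).
The state is a dict: "clock": time; "joint_pos": joint angles; "joint_vel": joint speeds; "tau": joint torques, N m; "eef_pos": TCP position; "tool_rot": TCP orientation; "ft_force": force on the tool from outside, world axes, zero at the start; "ft_torque": the same for the moment, N m; "grip_width": finger opening in m; "grasp_force": force on a finger pad.
Only numpy, scipy, OpenCV 4.12 (cv2) and the standard library are available. Lean on these libraries where they do the work, as an engineer would, in place of code of your own. Each camera call takes 0.05 s, during which the arm holds its last target. There are 200 camera calls.

TASK

Take the red-headed gas key out of its wooden stand, push it fully home into the slot of the brass cylinder on the grey pilot valve box (the pins inside are sticky, so wiggle it a little), and only then turn it a quarter turn clockwise, to its stop, against the spring. Finish while still holding the key there, turned and fully in, because the cylinder springs back if let go. Leave the other kitchen things where they stand.

Things in the scene. Friction and masses are not known exactly. Their poses are not given: they have to be found in the camera images.
- key_grip (a point): centre of the key's red head: 34 mm along key x, 10 thick along y, 44 tall; the key (about 60 g) stands upright, z up, in its stand. Pinch the head across its thickness (y), at this height. This point is 56 mm above the blade's tip, 26 mm above the shoulder's underside, 22 mm below the head's top. The key is the same after a half turn about z.
- key_tip (a point): lowest point of the key's blade, on the key's axis, axes as the key's. The steel blade is 30 mm long, 12 mm along x, 5 mm along y, with a round tip; above it a steel shoulder (22 x 10 mm, 4 mm tall), then the red head.
- keystand: wooden block, 75 (x) x 60 (y) x 36 mm tall, fixed, with a 15 x 8 mm slot down its middle, long side along x, in which the key stands, its shoulder on the block's top; origin at the centre of its underside. Lift the key 35 mm to clear it.
- valve: grey valve box, 120 x 120 x 50 mm, fixed, copper pipe stub on its +x side; on its top centre a dark steel collar (56 mm across, top 80 mm above the table) round the brass key cylinder (top 86 mm above the table). Red dot (-x side): closed; green dot (+y side): open. Origin at the centre of its underside.
- slot_mouth (a point): centre of the key slot's mouth in the cylinder's flat top, on its vertical axis; turns with it. Slot 13.6 mm along this frame's x, 6.6 mm along y, 2 mm chamfers, 36 deep. Fully home, the blade's tip is 30 mm below this point, shoulder on the cylinder. Pairs of sticky sprung pins, 10 and 19 mm down, grip the blade's narrow edges: pushing past takes 10 to 15 N, less when wiggled; they do not push it out.
- cylinder (a joint): turn of the brass cylinder in rad: 0 closed, growing clockwise seen from above, quarter turn 1.57, stop 1.62. A spring returns it to 0: 0.06 N m at the start, 0.2 N m at a quarter. The key has about 0.2 rad of play in the slot, so turn the key somewhat further than the cylinder (1.8 rad brings it to the stop).
- pot_lid: blue enamel pot lid, 180 mm across, 51 mm tall with its knob, lying on the table; a bystander. Origin at the centre of its underside.
- measuring_cup: glass measuring cup, 90 mm across, 100 mm tall, handle on its +y side; a bystander. Origin at the centre of its underside.
- spoon_rest: white and blue ceramic spoon rest, 104 mm dish, 9 mm tall, with a handle reaching 100 mm to its -x side; a bystander. Origin under the dish's centre.
- paddle: flat wooden paddle, 315 mm long along its y, 8 mm thick; a bystander. Origin at its underside near the middle.
- salt_jar: amber glass jar with a steel lid, 64 mm across, 90 mm tall; a bystander. Origin at the centre of its underside.

How it is judged:
By the outcome, as a careful person would: the job done as asked, in the order asked, and still so for the second after the job is handed in, while the arm keeps its last pose, push and grip.
It also fails if it takes over 48 s, if anything falls off the work surface, if the arm or the gripper's body presses on something with over 40 N, if the wrist force passes 120 N, or if a joint passes its speed limit or range.

## Working session

There is one attempt and no reset: what is moved stays moved. The work goes in short steps, Python scripts to look and compute and a shell command to move; the robot and the scene stay as the last step left them, time stands still between calls to the robot, and variables do not carry over. Pictures are saved under pics/ and viewed, at most 10 in all, crops included, and the job is handed in when it is done.

```bash
mkdir -p pics; cat > h.py <<'E'
import numpy as np, cv2
from workcell import bot, vision, workorder
def ray(p,px):
    R=cv2.Rodrigues(np.array(p["rvec"],float))[0]; t=np.array(p["tvec"],float).ravel()
    d=R.T@np.linalg.inv(p["K"])@np.array([px[0],px[1],1.0]); return -R.T@t,d
def atz(p,px,z):
    o,d=ray(p,px); return o+d*(z-o[2])/d[2]
def pts(p):
    R=cv2.Rodrigues(np.array(p["rvec"],float))[0]; t=np.array(p["tvec"],float).ravel()
    z=p["z_map"]; v,u=np.mgrid[:z.shape[0],:z.shape[1]]
    c=np.stack([u,v,np.ones_like(u)],-1)@np.linalg.inv(p["K"]).T*z[...,None]
    return (c-t)@R
def proj(p,X):
    return cv2.projectPoints(np.array(X,float).reshape(-1,1,3),np.array(p["rvec"],float),np.array(p["tvec"],float),np.array(p["K"],float),None)[0].reshape(-1,2)
E
python3 - <<'E'
from h import *
np.set_printoptions(precision=4,suppress=True)
Z={"key_grip":.062,"slot_mouth":.086,"keystand":0,"valve":0,"pot_lid":0,"measuring_cup":0,"spoon_rest":0,"paddle":0,"salt_jar":0}
for n in("scene","top"):
    p=vision.camera(n); cv2.imwrite(f"pics/{n}0.png",p["image"])
    print(n,ray(p,(280,210)))
    for q,z in Z.items():
        print(q,[(np.round(r["position"],1),round(r["score"],2),atz(p,r["position"],z)[:2]) for r in vision.place_of(p,q)[:2]])
print(bot.get_obs())
E
```

```text
scene (array([1.3877, 0.6393, 0.7377]), array([-0.6312, -0.5511, -0.546 ]))
key_grip [(array([254.3, 178.8]), 0.69, array([ 0.5298, -0.2192])), (array([376.6, 238.3]), 0.22, array([0.534 , 0.2239]))]
slot_mouth []
keystand [(array([254.8, 192.8]), 0.6, array([ 0.5157, -0.2318]))]
valve [(array([377. , 240.4]), 0.64, array([0.4633, 0.1918]))]
pot_lid [(array([260.9, 260.4]), 0.89, array([0.7469, 0.0187])), (array([255.3, 176.5]), 0.54, array([ 0.4372, -0.3069]))]
measuring_cup [(array([352.3, 307.9]), 0.86, array([0.7251, 0.2877]))]
spoon_rest [(array([201.5, 214.1]), 0.8, array([ 0.7137, -0.2592]))]
paddle [(array([354.1, 306.9]), 0.62, array([0.7196, 0.2889])), (array([195.8, 179.9]), 0.58, array([ 0.5934, -0.4339]))]
salt_jar [(array([449.1, 307.4]), 0.91, array([0.5704, 0.4496]))]
top (array([0.4277, 0.0032, 1.4656]), array([ 0.1245, -0.0096, -0.9922]))
key_grip [(array([356.5, 175.8]), 0.72, array([ 0.7041, -0.2423])), (array([356.5, 239.5]), 0.44, array([ 0.5126, -0.2353]))]
slot_mouth [(array([210.8, 261.9]), 0.68, array([0.4533, 0.1909]))]
keystand [(array([352.1, 241.3]), 0.7
[... 277 characters left out ...]
 0.7097, -0.2702])), (array([272.8, 166.4]), 0.38, array([0.7499, 0.0094]))]
paddle [(array([426.8, 216.1]), 0.81, array([ 0.5858, -0.4681]))]
salt_jar [(array([126.9, 225.4]), 0.95, array([0.5707, 0.4603]))]
{'clock': 1.0, 'joint_pos': array([ 1.261 ,  0.2406,  0.005 ,  1.3352, -0.    ,  1.5708]), 'joint_vel': array([ 0.0009,  0.002 ,  0.0005, -0.001 ,  0.0009,  0.0013]), 'tau': array([ -0.0013, -37.2212,  25.27  ,   0.0012,  -0.    ,   0.    ]), 'eef_pos': array([0.1524, 0.4762, 0.2313]), 'tool_rot': array([0.1543, 0.988 , 0.    , 0.    ]), 'ft_force': array([ 0.3857, -0.0309,  0.5977]), 'ft_torque': array([-0.0689,  0.0345,  0.0087]), 'grasp_force': 0.0, 'grip_width': 0.08537963844075752}
```

View pics/scene0.png

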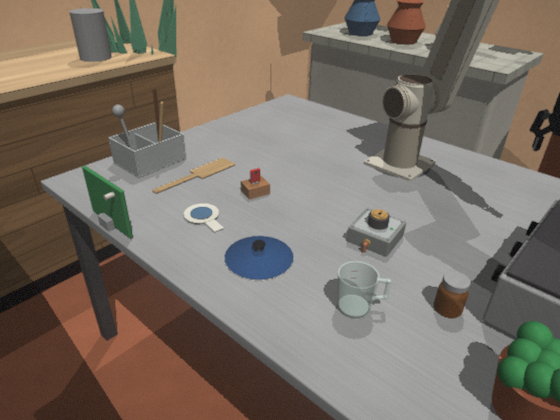

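View pics/top0.png

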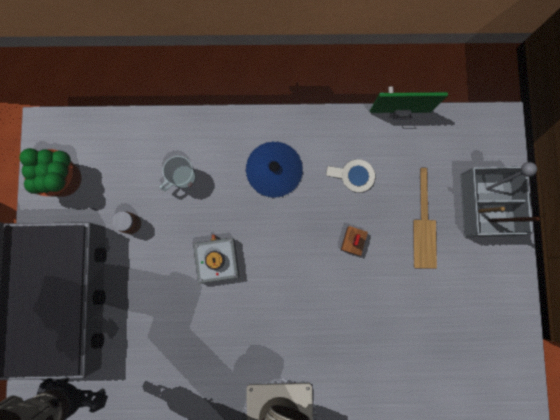

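The scene view shows the key in its stand at (255,178) and the valve at (377,228). In the top view the key is at (357,240), the cylinder at (215,260), and the pipe stub at (213,237). Next I measure positions and yaws from close crops.

```bash
python3 - <<'E'
from h import *
np.set_printoptions(precision=4,suppress=True)
p=vision.camera("top"); P=pts(p); im=p["image"].astype(int)
q=vision.camera("scene"); Q=pts(q); iq=q["image"].astype(int)
def rect(m,P,n):
    X=P[m]; r=cv2.minAreaRect((X[:,:2]*1000).astype(np.float32)); print(n,m.sum(),X.mean(0),X[:,2].min(),X[:,2].max(),"rect mm",r)
def win(a,u0,u1,v0,v1):
    m=np.zeros(a.shape[:2],bool); m[v0:v1,u0:u1]=1; return m
red=(im[...,2]>90)&(im[...,1]<.45*im[...,2])&(im[...,0]<.5*im[...,2])
rect(win(im,335,380,220,265)&(P[...,2]>.055)&(P[...,2]<.095),P,"head top")
rect(win(im,335,380,220,265)&(P[...,2]>.028)&(P[...,2]<.042),P,"stand top")
rect(win(im,190,245,235,290)&(P[...,2]>.042)&(P[...,2]<.056),P,"valve box")
rect(win(im,190,245,235,290)&(P[...,2]>.075)&(P[...,2]<.09),P,"collar")
rq=(iq[...,2]>90)&(iq[...,1]<.45*iq[...,2])
rect(win(iq,245,268,165,188)&(Q[...,2]>.05)&(Q[...,2]<.09),Q,"head scene")
rect(win(iq,360,400,200,225)&(Q[...,2]>.075)&(Q[...,2]<.092),Q,"collar scene")
a=cv2.resize(p["image"][232:290,188:246],(400,400),interpolation=cv2.INTER_CUBIC)
b=cv2.resize(p["image"][215:267,330:382],(400,400),interpolation=cv2.INTER_CUBIC)
c=cv2.resize(q["image"][200:255,345:410],(400,200*400//236),interpolation=cv2.INTER_CUBIC)
d=cv2.resize(q["image"][160:204,232:284],(400,c.shape[0]),interpolation=cv2.INTER_CUBIC)
cv2.imwrite("pics/crop1.png",np.hstack([a,b])); 
for n,pic in(("top",p),("scene",q)):
  for k in("slot_mouth","key_grip","key_tip"): print(n,k,[(r["position"],r["score"]) for r in vision.place_of(pic,k)[:2]])
E
```

```text
head top 54 [ 0.5115 -0.232   0.08  ] 0.055274169939142824 0.09113866083059781 rect mm ((511.1243591308594, -232.9927215576172), (10.278294563293457, 33.595149993896484), 70.45789337158203)
stand top 410 [ 0.5107 -0.2321  0.0367] 0.028624967652070087 0.04191099619637865 rect mm ((511.1754150390625, -233.47048950195312), (61.241241455078125, 74.9410171508789), 70.29471588134766)
valve box 1245 [0.458  0.1805 0.051 ] 0.04216120076492903 0.05598028862224771 rect mm ((460.6755676269531, 183.0265350341797), (123.41570281982422, 120.91753387451172), 7.582168102264404)
collar 271 [0.459  0.1818 0.0838] 0.07512817032687144 0.08997764821189465 rect mm ((458.7995300292969, 182.7653350830078), (53.05934143066406, 51.79094696044922), 89.48048400878906)
head scene 108 [ 0.5173 -0.2309  0.0683] 0.05014990855261229 0.08520540440133262 rect mm ((516.2167358398438, -232.33148193359375), (16.155330657958984, 33.20256423950195), 66.473388671875)
collar scene 215 [0.4693 0.1856 0.0824] 0.07512019846291058 0.0892834518413692 rect mm ((467.7091064453125, 184.34027099609375), (52.700557708740234, 52.92523956298828), 30.000131607055664)
top slot_mouth [([211.4, 259.6], 0.66)]
top key_grip [([357.0, 240.6], 0.55)]
top key_tip [([212.0, 262.4], 0.68)]
scene slot_mouth [([378.0, 213.5], 0.54)]
scene key_grip [([258.5, 174.7], 0.47)]
scene key_tip [([253.6, 187.6], 0.48)]
```

View pics/crop1.png

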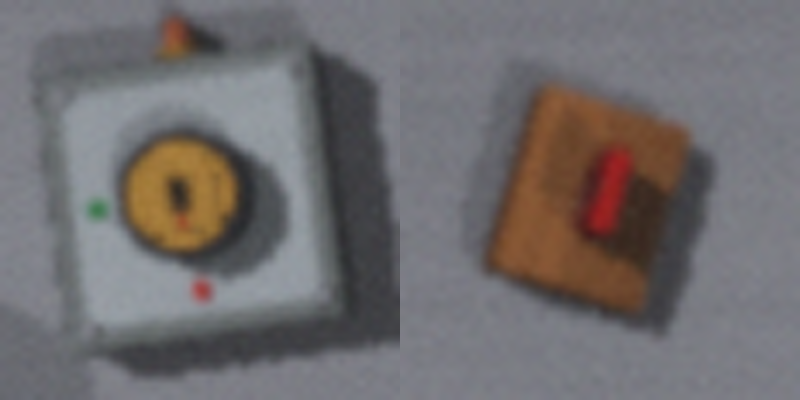

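The crop shows the slot along the valve's x axis with its pointer towards the red dot (closed), yaw about +7.6°. The key is at (511,-233) mm with yaw -19.6°. Moving above the key now.

```bash
python3 -m creep '[[[-30,-30,0],[0,0,0.033]],[[-43,-43.5,0],[0,0,0]],[[-43,-43.5,0],[0,0,0]],[[-43,-43.5,0],[0,0,0]],[[-43,-43.5,0],[0,0,0]],[[-43,-43.5,0],[0,0,0]],[[-43,-43.5,0],[0,0,0]],[[-43,-43.5,0],[0,0,0]],[[-43,-43.5,0],[0,0,0]],[[-43,-43.5,0],[0,0,0]],[[-43,-43.5,0],[0,0,0]],[[-43,-43.5,0],[0,0,0]]]' 60
python3 - <<'E'
from h import *
np.set_printoptions(precision=4,suppress=True)
o=bot.get_obs(); from scipy.spatial.transform import Rotation as R
r=R.from_quat(o["tool_rot"]); print(r.as_matrix(), o["joint_pos"])
print("shift mm", r.inv().apply(np.array([.511,-.233,.12])-o["eef_pos"])*1000)
E
```

```text
clock: 2.9
eef_pos: [0.4572, -0.1733, 0.2315]
tool_rot: [0.171, 0.985, 0.0, 0.0]
ft_force: [0.8, -0.2, 0.1]
grip_width: 0.0598
grasp_force: 0.0
[[-0.9416  0.3367  0.001 ]
 [ 0.3367  0.9416  0.    ]
 [-0.0009  0.0003 -1.    ]] [-0.3626  0.2179 -0.0239  1.3282  0.0003 -0.0192]
shift mm [-70.6807 -38.1    111.5698]
```

```bash
python3 -m creep '[[[-35,-19,20],[0,0,0]],[[-35.5,-19,45],[0,0,0]],[[0,0,40],[0,0,0]],[[0,0,0],[0,0,0]],[[0,0,0],[0,0,0]]]' 60
python3 - <<'E'
from h import *
np.set_printoptions(precision=4,suppress=True)
o=bot.get_obs();print(o["eef_pos"])
p=vision.camera("scene"); cv2.imwrite("pics/a.png",cv2.resize(p["image"][130:220,200:310],(770,630)[:1]+(600,),interpolation=cv2.INTER_CUBIC))
E
```

```text
clock: 3.52
eef_pos: [0.5108, -0.2307, 0.1278]
tool_rot: [0.17, 0.985, -0.0, 0.001]
ft_force: [0.9, 0.5, 1.1]
grip_width: 0.0602
grasp_force: 0.0
[ 0.5108 -0.2307  0.1278]
```

View pics/a.png

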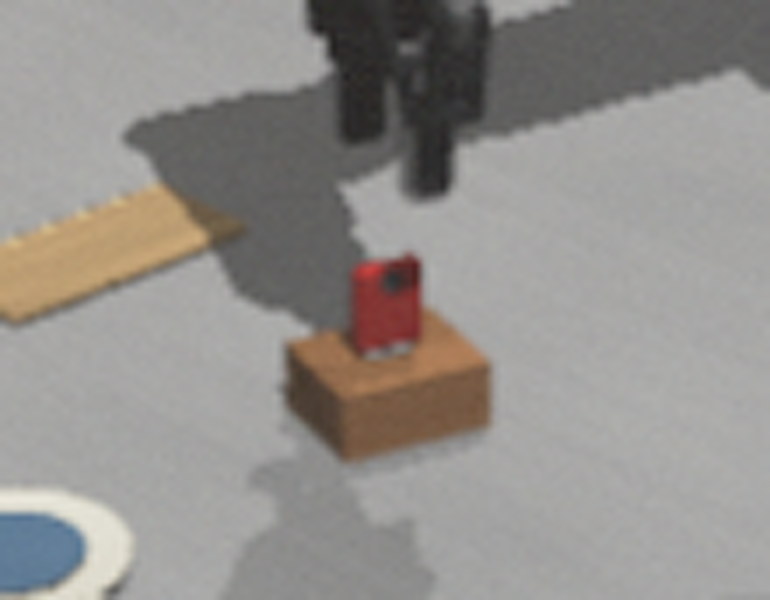

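The fingers straddle the head at about (395,150) in the crop, above the key at (388,300). I descend and grip.

```bash
python3 -m creep '[[[-1,-2,25],[0,0,0]],[[0,0,30],[0,0,0]],[[0,0,20],[0,0,0]],[[0,0,7],[0,0,0]],[[0,0,0],[0,0,0]]]' 60 &&
python3 -m creep '[[[0,0,0],[0,0,0]],[[0,0,0],[0,0,0]],[[0,0,0],[0,0,0]],[[0,0,0],[0,0,0]],[[0,0,0],[0,0,0]]]' 0
```

```text
clock: 4.2
eef_pos: [0.5113, -0.233, 0.0457]
tool_rot: [0.17, 0.985, -0.0, 0.001]
ft_force: [-0.4, 0.4, 0.6]
grip_width: 0.0598
grasp_force: 0.0
clock: 4.82
eef_pos: [0.5108, -0.2331, 0.045]
tool_rot: [0.171, 0.985, -0.0, 0.001]
ft_force: [-0.9, 0.7, 5.8]
grip_width: 0.0091
grasp_force: 58.5
```

```bash
python3 -m creep '[[[0,0,-15],[0,0,0]],[[0,0,-25],[0,0,0]],[[0,0,-30],[0,0,0]],[[0,0,-40],[0,0,0]],[[0,0,-15],[0,0,0]],[[0,0,0],[0,0,0]]]'
python3 - <<'E'
from h import *
np.set_printoptions(precision=4,suppress=True)
from scipy.spatial.transform import Rotation as R
o=bot.get_obs(); r=R.from_quat(o["tool_rot"]); print(o["eef_pos"],r.as_matrix())
print("to valve", r.inv().apply(np.array([.459,.183,.17])-o["eef_pos"])*1000)
p=vision.camera("top");print(atz(p,(213.6,259.3),.086),[(r["position"],atz(p,r["position"],.086)) for r in vision.place_of(p,"slot_mouth")])
E
```

```text
clock: 5.58
eef_pos: [0.5109, -0.2331, 0.1701]
tool_rot: [0.171, 0.985, -0.0, 0.001]
ft_force: [-0.3, 0.2, -0.3]
grip_width: 0.0092
grasp_force: 58.4
[ 0.5109 -0.2331  0.1701] [[-0.9418  0.3362  0.0019]
 [ 0.3362  0.9418 -0.0009]
 [-0.0021 -0.0002 -1.    ]]
to valve [188.7876 374.4609  -0.3283]
[0.4606 0.1829 0.086 ] [([213.4, 259.3], array([0.4607, 0.1835, 0.086 ])), ([130.1, 224.6], array([0.5645, 0.4243, 0.086 ]))]
```

```bash
python3 -m creep '[[[14,27,0],[0,0,0]],[[25,50,0],[0,0,0]],[[25,50,0],[0,0,0]],[[25,50,0],[0,0,0]],[[25,50,0],[0,0,0]],[[25,50,0],[0,0,0]],[[25,50,0],[0,0,0]],[[25,47,0],[0,0,-0.155]],[[0,0,0],[0,0,-0.16]],[[0,0,0],[0,0,-0.16]],[[0,0,0],[0,0,0]],[[0,0,0],[0,0,0]]]'
python3 - <<'E'
from h import *
np.set_printoptions(precision=4,suppress=True)
from scipy.spatial.transform import Rotation as R
o=bot.get_obs(); r=R.from_quat(o["tool_rot"]); print(o["eef_pos"],r.as_matrix(),o["joint_pos"])
for n in("top","scene"):
    p=vision.camera(n);P=pts(p);im=p["image"].astype(int)
    print(n,[(k["position"],k["score"]) for k in vision.place_of(p,"slot_mouth")[:1]],[(k["position"],k["score"],atz(p,k["position"],o["eef_pos"][2]-.039)) for k in vision.place_of(p,"key_tip")[:2]])
    for k in vision.place_of(p,"slot_mouth")[:1]: print(atz(p,k["position"],.086))
    print("proj tcp,tip", proj(p,[o["eef_pos"],o["eef_pos"]-[0,0,.039],[.46,.183,.086]]))
    if n=="scene": cv2.imwrite("pics/b.png",cv2.resize(p["image"][160:250,330:430],(660,594),interpolation=cv2.INTER_CUBIC))
E
```

```text
clock: 7.18
eef_pos: [0.4575, 0.1825, 0.1683]
tool_rot: [-0.065, 0.998, -0.0, -0.001]
ft_force: [-0.1, -0.4, -0.7]
grip_width: 0.0092
grasp_force: 58.7
[0.4575 0.1825 0.1683] [[-0.9916 -0.1293 -0.002 ]
 [-0.1293  0.9916 -0.0008]
 [ 0.0021 -0.0005 -1.    ]] [ 0.3795  0.2651 -0.1309  1.1769  0.      0.2499]
top [] []
proj tcp,tip [[209.7907 259.803 ]
 [211.7299 260.0949]
 [213.5772 259.5257]]
scene [([375.3, 213.0], 0.46)] [([381.9, 199.9], 0.42, array([0.4634, 0.1853, 0.1293]))]
[0.4684 0.1755 0.086 ]
proj tcp,tip [[384.3853 185.7823]
 [382.1331 198.6525]
 [379.4011 212.8279]]
```

View pics/b.png

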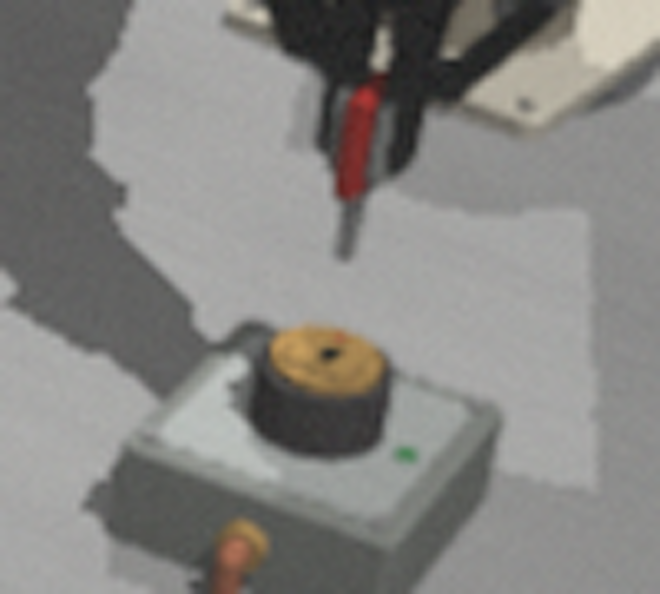

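Both cameras agree: the tip at (344,258) in the crop matches the projected TCP-39 mm, and the slot at (330,354) puts the mouth near (460.5,183). So I shift +3 mm in x and approach.

```bash
python3 -m creep '[[[-3,0,10],[0,0,0]],[[0,0,20],[0,0,0]],[[0,0,8],[0,0,0]],[[0,0,2],[0,0,0]],[[0,0,0],[0,0,0]]]'
python3 -m creep '[[[0,0,2],[0,0,0]],[[0,0,2],[0,0,0]],[[0,0,1],[0,0,0]],[[0,0,0],[0,0,0]]]'
python3 - <<'E'
from h import *
p=vision.camera("scene"); cv2.imwrite("pics/c.png",cv2.resize(p["image"][180:230,350:410],(720,600),interpolation=cv2.INTER_CUBIC))
E
```

```text
clock: 8.2
eef_pos: [0.4613, 0.1834, 0.1295]
tool_rot: [-0.066, 0.998, 0.0, 0.0]
ft_force: [-0.2, -0.6, -1.4]
grip_width: 0.0088
grasp_force: 58.7
clock: 8.7
eef_pos: [0.461, 0.1833, 0.1243]
tool_rot: [-0.066, 0.998, -0.0, -0.0]
ft_force: [-0.4, -0.6, -1.1]
grip_width: 0.0095
grasp_force: 58.7
```

View pics/c.png

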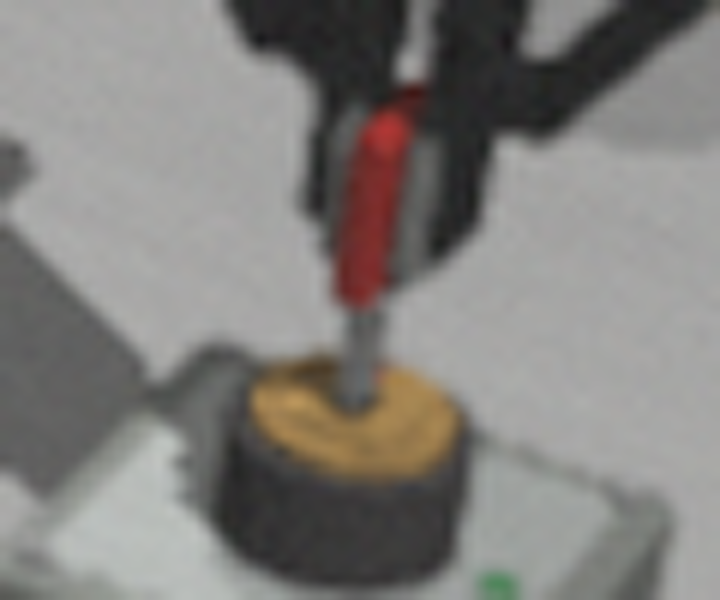

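The tip is at the slot, around (355,405), centred on the brass disc. Continuing down while watching the force.

```bash
python3 -m creep '[[[0,0,2],[0,0,0]],[[0,0,2],[0,0,0]],[[0,0,1],[0,0,0]],[[0,0,0],[0,0,0]]]'
```

```text
clock: 9.25
eef_pos: [0.4595, 0.183, 0.1186]
tool_rot: [-0.066, 0.998, -0.0, -0.002]
ft_force: [-5.2, -0.2, 0.5]
grip_width: 0.0093
grasp_force: 59.1
```

The tip is 6 mm into the slot, with a side force in -x. I ease 1.5 mm that way, then push in with wiggles.

```bash
python3 -m creep '[[[2,0,0],[0,0,0]],[[0,0,2],[0,0,0]],[[0,0,1],[0,0,0.06]],[[0,0,1],[0,0,-0.12]],[[0,0,1],[0,0,0.12]],[[0,0,1],[0,0,-0.12]],[[0,0,0],[0,0,0.06]],[[0,0,0],[0,0,0]]]'
```

```text
clock: 10.25
eef_pos: [0.4588, 0.1829, 0.1136]
tool_rot: [-0.066, 0.998, -0.0, -0.0]
ft_force: [-5.5, -1.1, 4.6]
grip_width: 0.0092
grasp_force: 59.5
```

```bash
python3 -m creep '[[[1,0,2],[0,0,0.06]],[[0,0,1],[0,0,-0.12]],[[0,0,1],[0,0,0.12]],[[0,0,1],[0,0,-0.12]],[[0,0,1],[0,0,0.12]],[[0,0,1],[0,0,-0.12]],[[0,0,0],[0,0,0.06]],[[0,0,0],[0,0,0]]]'
```

```text
clock: 11.25
eef_pos: [0.4589, 0.1831, 0.1071]
tool_rot: [-0.066, 0.998, 0.0, 0.001]
ft_force: [-3.3, -0.5, 5.8]
grip_width: 0.0093
grasp_force: 59.6
```

```bash
python3 -m creep '[[[0.5,0,2],[0,0,0.06]],[[0,0,1],[0,0,-0.12]],[[0,0,1],[0,0,0.12]],[[0,0,1],[0,0,-0.12]],[[0,0,1],[0,0,0.12]],[[0,0,1],[0,0,-0.12]],[[0,0,1],[0,0,0.12]],[[0,0,1],[0,0,-0.12]],[[0,0,0],[0,0,0.06]],[[0,0,0],[0,0,0]]]'
```

```text
clock: 12.5
eef_pos: [0.4589, 0.1831, 0.0995]
tool_rot: [-0.066, 0.998, 0.0, 0.002]
ft_force: [-6.4, -2.0, 14.5]
grip_width: 0.0093
grasp_force: 60.9
```

```bash
python3 -m creep '[[[0.5,0,2],[0,0,0.06]],[[0,0,1],[0,0,-0.12]],[[0,0,1],[0,0,0.12]],[[0,0,1],[0,0,-0.12]],[[0,0,1],[0,0,0.12]],[[0,0,0],[0,0,-0.12]],[[0,0,0],[0,0,0.06]],[[0,0,0],[0,0,0]]]'
```

```text
clock: 13.5
eef_pos: [0.459, 0.183, 0.0948]
tool_rot: [-0.066, 0.998, 0.0, 0.003]
ft_force: [-7.2, -3.1, 21.5]
grip_width: 0.0091
grasp_force: 62.2
```

```bash
python3 -m creep '[[[0,0,2],[0,0,0.06]],[[0,0,2],[0,0,-0.12]],[[0,0,0],[0,0,0.12]],[[0,0,0],[0,0,-0.12]],[[0,0,0],[0,0,0.06]],[[0,0,0],[0,0,0]]]'
python3 - <<'E'
from h import *
p=vision.camera("scene"); cv2.imwrite("pics/d.png",cv2.resize(p["image"][180:230,350:410],(720,600),interpolation=cv2.INTER_CUBIC))
E
```

```text
clock: 14.25
eef_pos: [0.4598, 0.1832, 0.0942]
tool_rot: [-0.066, 0.998, 0.001, 0.004]
ft_force: [-14.1, -6.4, 42.2]
grip_width: 0.0095
grasp_force: 65.3
```

View pics/d.png

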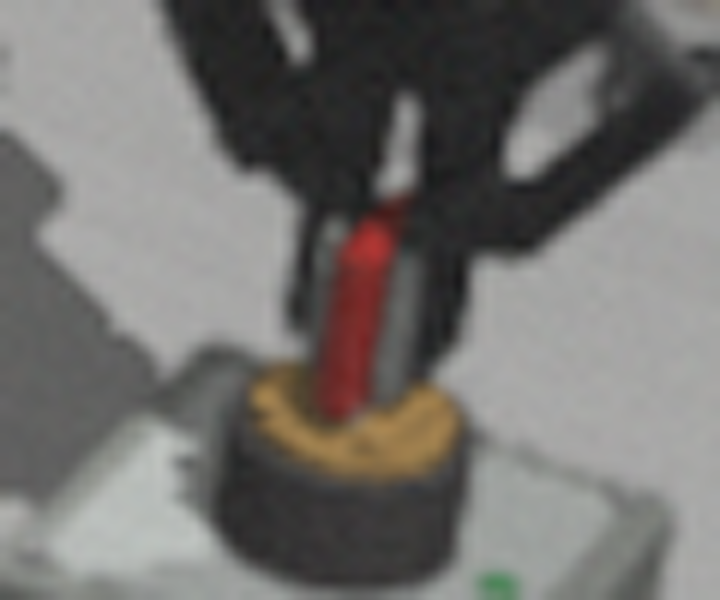

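The shoulder sits on the brass at about (345,415) and the force rose to 42 N with no further travel, so the key is home. I ease the push slightly and start turning clockwise.

```bash
python3 -m creep '[[[1.5,0,-2],[0,0,0]],[[0,0,0],[0,0,0]],[[0,0,0],[0,0,0.1]],[[0,0,0],[0,0,0.1]],[[0,0,0],[0,0,0.1]],[[0,0,0],[0,0,0.1]],[[0,0,0],[0,0,0.1]],[[0,0,0],[0,0,0]]]'; python3 -c "
from h import *
o=bot.get_obs();print(o['ft_torque'],o['joint_pos'])"
```

```text
clock: 15.3
eef_pos: [0.4599, 0.1833, 0.0944]
tool_rot: [0.183, 0.983, 0.002, 0.005]
ft_force: [-6.6, -3.7, 26.2]
grip_width: 0.0093
grasp_force: 62.7
[-0.84519337  1.16909669  0.01373096] [ 0.3806634   0.32872709 -0.25287403  0.978424   -0.00206998  0.7481457 ]
```

```bash
python3 -m creep '[[[0,0,0],[0,0,0.1]],[[0,0,0],[0,0,0.1]],[[0,0,0],[0,0,0.1]],[[0,0,0],[0,0,0.1]],[[0,0,0],[0,0,0.1]],[[0,0,0],[0,0,0.1]],[[0,0,0],[0,0,0]]]'; python3 -c "
from h import *
o=bot.get_obs();print(o['ft_torque'],o['joint_pos'])"
```

```text
clock: 16.18
eef_pos: [0.4604, 0.1834, 0.0944]
tool_rot: [0.465, 0.885, 0.004, 0.005]
ft_force: [-4.4, -2.6, 25.2]
grip_width: 0.0097
grasp_force: 62.5
[-0.9200687   0.92490025  0.02205085] [ 0.38061126  0.32897119 -0.25244537  0.9776027  -0.00246477  1.3480524 ]
```

```bash
python3 -m creep '[[[0,0,0],[0,0,0.1]],[[0,0,0],[0,0,0.1]],[[0,0,0],[0,0,0.1]],[[0,0,0],[0,0,0.1]],[[0,0,0],[0,0,0.1]],[[0,0,0],[0,0,0.1]],[[0,0,0],[0,0,0.1]],[[0,0,0],[0,0,0]]]'; python3 - <<'E'
from h import *
o=bot.get_obs();print(o['ft_torque'],o['joint_pos'])
p=vision.camera("scene"); cv2.imwrite("pics/e.png",cv2.resize(p["image"][180:230,350:410],(720,600),interpolation=cv2.INTER_CUBIC))
E
```

```text
clock: 17.18
eef_pos: [0.4602, 0.1831, 0.0944]
tool_rot: [0.74, 0.672, 0.005, 0.003]
ft_force: [-5.1, -3.5, 25.9]
grip_width: 0.0093
grasp_force: 62.7
[-1.17963556  1.07831223  0.17642315] [ 0.38049048  0.32882338 -0.25258192  0.97815118 -0.00287942  2.04795199]
```

View pics/e.png

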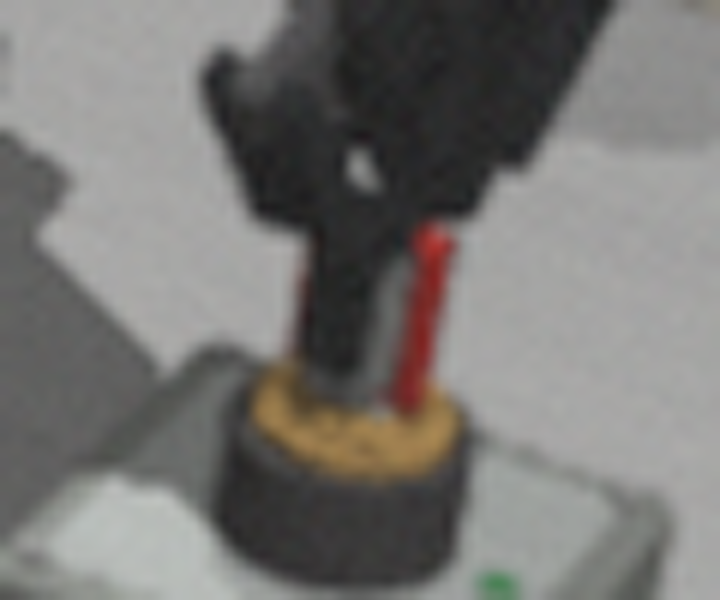

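```bash
python3 -m creep '[[[0,0,0],[0,0,0.06]],[[0,0,0],[0,0,0]],[[0,0,0],[0,0,0]]]'; python3 -c "
from h import *
o=bot.get_obs();print(o['ft_torque'],o['joint_pos'])"
```

```text
clock: 17.6
eef_pos: [0.4602, 0.1832, 0.0944]
tool_rot: [0.76, 0.65, 0.005, 0.003]
ft_force: [-4.4, -3.7, 25.4]
grip_width: 0.0093
grasp_force: 62.7
[-1.13497466  1.17706298  0.35137808] [ 0.38054942  0.32887242 -0.2525818   0.97810286 -0.0029461   2.10686111]
```

The moment rose steeply over the last 0.06 rad, from 0.18 to 0.35 N m, which means the cylinder is at its stop. The key is still fully in, with the TCP height unchanged and 25 N of push.

```bash
python3 -c "
from workcell import workorder
print(workorder.job_done())"
```

```text
the job is handed in; nothing more can be done
None
```

The key was taken from its stand, pushed fully home with wiggling, turned clockwise to the stop and held there under push and grip as I handed the job in at about 17.6 s on the clock; the hand-in returned no verdict.

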